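Balance a pair of centrifuge buckets

ROBOT

A 6-joint arm with a two-finger parallel gripper is mounted at the origin on a cart in front of the work surface, level with it; the furniture and walls round the work are solid. World frame = base frame: x ahead of the robot, y to its left, z up, the work surface at z = 0. Lengths are in m, angles in rad, forces in N, time in s.
With the tool pointing down it reaches from about 0.3 to 0.85 m from the base axis. Payload 4.2 kg.
Tool frame: the origin (TCP) lies midway between the tips of the shut fingers; the grasp point (between the pads) lies 19 mm behind it; x points along the fingers, y is the direction in which the jaws open and shut, and the axes are right-handed (so a half turn about x gives the same grasp; the last joint's range is limited). The gripper opens to 91 mm and grips with 3 to 60 N. Pads are 32 mm wide; open, the fingers measure 118 mm over their backs; the gripper's body (76 mm by 178 mm) begins 60 mm behind the grasp point.
Start: joints at [-0.02, 0.32, 1.565, -0, 1.257, -0.02], TCP at [0.575, 0, 0.214] pointing down, gripper open.
Joint ranges: [-3.11, 3.11], [-0.84, 2.01], [0.21, 2.61], [-1.34, 4.49], [0.05, 2.63], [-2.56, 2.56]. Speed limits (rad/s): [2.57, 2.57, 3.14, 3.14, 3.14, 3.14].

INTERFACE

Orientations are given as a rotation vector (axis times angle).
In Python, from rig import robot, imaging, nets gives the robot as it stands. The module is installed in compiled form; this text tells all that it offers.
- The arm moves only by the tool move_arm, never from a script. Its arguments are lists of equal length, an entry for each row: "translation": the shift along the world's x, y, z in mm, a list of three; "roll": the turn about the world's z in degrees. A call has 1 to 5 rows; each row shifts and turns the pose as measured when the row begins; what a row does not reach is not made up. A row lasts 1/10 s, in which the tool goes at most 50 mm and 8.59 degrees, less where a joint would pass 70% of its speed; a pose out of reach is approached as far as the arm can. A call with a gripper value outside its range is refused whole. "grip" is the closure, from -1 (fully open) to 1 (shut), set as the call begins (left out, the last holds). The fingers move at their own pace and stop on an object; "grip_force" is the grip in N (left out, the last holds). Time passes only in rows, so rows that do not move let the fingers close. It gives the time, the measured TCP pose, the force and the opening at its end, in the units of the state.
- robot.observe(): the state, without advancing time (a new reading comes with each control period).
- imaging.grab_frame(name): name is "scene" or "side" or "wrist"; returns the picture (400x640x3 uint8, red, green, blue); there is no depth.
- imaging.camera_model(name): a dict with "K" (3x3 intrinsics, pixels), "cam_to_world" (4x4, takes a point from camera to world coordinates); the wrist camera has in their place "T_tool_cam" (4x4, takes a point from camera to tool coordinates, whose origin is the TCP and whose axes are the tool frame's). Camera axes: x right, y up, looking along -z (the intrinsics and any distortion apply to the point x, -y, -z); pixel columns grow to the right and rows downward; lengths in m; the calibration is good to about 2 mm. A picture is of the moment at which its call begins: read the wrist's pose just before it. camera_model takes no time and is no camera call.
- robot.hand_in(): hands the job in, once; it reports no verdict.
Trained networks look in the newest picture that a camera, given by its name, has taken for a name from the list of things; names that differ only in an ending like _2 or _b are one class to them, and where a whole thing is asked for, a point or a joint stands for the part that bears it (a point fixed in the world has none). Each returns a list of dicts, best first, with "p" (0 to 1); they miss things now and then, are a little off and sometimes report something else, mostly with a low value. They report only what shows in the picture. A call takes as long as a camera call.
- nets.search_frame(label, camera): "location" ([column, row] in pixels, amid what is visible of it).
The state is a dict: "t": time; "joints": joint angles; "qd": joint speeds; "effort": joint torques, N m; "tcp_pos": TCP position; "ee_rot": TCP orientation; "ft_force": force on the tool from outside, world axes, zero at the start; "ft_torque": the same for the moment, N m; "grip_width": opening from 0.0 (shut) to 1.0 (fully open).
Only numpy, scipy, OpenCV 4.12 (cv2) and the standard library are available. Lean on these libraries where they do the work, as an engineer would, in place of code of your own. Each camera call takes 0.05 s, during which the arm holds its last target. There are 200 camera calls.

TASK

Balance the two centrifuge buckets on the two-pan balance before they go into the rotor: move one tube from the full bucket into an empty socket of the other bucket, so that each holds two, and press it fully home, no harder than its spring catch needs. Then nudge the sliding poise along the front bar from the side, lightly and without pinching it or leaning on the bar, until the beam comes to rest level with nothing touching it. Leave the buckets in their pans and do not disturb the things around.

Things in the scene. Friction and masses are not known exactly. Their poses are not given: they have to be found in the camera images.
- balance: two-pan balance, grey base 165 (its x) by 270 mm (its y), fixed; origin on the table under the beam pivot, x from the front bar to the back, y to its left pan. Pans (152 mm discs) at y = +100 and -100 mm, top face 70 mm up when level, kept horizontal by a linkage. Scale housing with pointer behind the middle: x 79 to 101 mm, y within 36 mm, 139 mm high
- beam (a joint): tilt of the beam in rad: 0 level, positive = left (+y) pan high, stops at -0.07 and +0.07 (7 mm at the pans); pivot 54 mm above the balance's origin, axis its x. Weakly sprung to level: between the stops the poise tilts it about 0.0018 rad per mm moved. It needs about 2 s to settle after being touched. Pressing on a pan first takes it down to its stop
- poise (a joint): position in m of the poise along the front bar, 0 at the middle, positive towards the left (+y) pan, stops at -0.080 and +0.080; 90 g, held where it is left by friction, about 1.5 N slides it. Moving it away from the low pan raises that pan
- poise_knob (a point): axis of the poise's upright round steel knob, 14 mm across, to be nudged along the bar; the point is 98 mm above the table when level. The knob is straight from 20 mm below the point to 16 mm above it; the poise's 26 mm wide sleeve lies below that, its top face 27 mm below the point
- bar_mid (a point): middle of the top edge of the flat front bar that carries the poise: bar 202 mm long along the balance's y, 5 mm thick, fixed to the beam 125 mm in front of its pivot; 64 mm above the table when level
- bucket_full: metal centrifuge bucket, a block 140 (its x) by 50 (its y) by 44 mm high, 0.6 kg, loose in the low ribs of a pan (either one); origin at the centre of its underside, on the pan's top face. Three sockets in a row at x = -47, 0, +47 mm, all with a tube at the start
- bucket_part: metal centrifuge bucket, a block 140 (its x) by 50 (its y) by 44 mm high, 0.6 kg, loose in the low ribs of a pan (either one); origin at the centre of its underside, on the pan's top face. Three sockets in a row at x = -47, 0, +47 mm; at the start one tube (tube_d) in the socket at x = +47 mm, the other two empty
- bucket_full_socket1 (a point): centre of the floor of the middle socket, 8 mm above the bucket's underside. Sockets are 35.8 mm across, 36 mm deep, with a 2 mm chamfer. A sprung ball in each socket's +x wall, 16 mm above the floor, grips the tube: 3 to 5 N upward draws one out
- bucket_part_socket1 (a point): centre of the floor of the middle socket, 8 mm above the bucket's underside. Sockets are 35.8 mm across, 36 mm deep, with a 2 mm chamfer. A sprung ball in each socket's +x wall, 16 mm above the floor, grips the tube: 5 to 10 N downward pushes one past it; a tube let go above it does not sink home
- tube_a_mid (a point): sample tube with screw cap, 94 mm tall, body 33.6 mm across, cap 41 mm across and 20 mm high; the point is its centre, 47 mm above its underside, z up the tube; about 60 g, hidden fill makes each up to 15 % lighter or heavier; starts in the full bucket's socket at x = -47 mm
- tube_b_mid (a point): sample tube with screw cap, 94 mm tall, body 33.6 mm across, cap 41 mm across and 20 mm high; the point is its centre, 47 mm above its underside, z up the tube; about 60 g, hidden fill makes each up to 15 % lighter or heavier; starts in the full bucket's middle socket
- tube_c_mid (a point): sample tube with screw cap, 94 mm tall, body 33.6 mm across, cap 41 mm across and 20 mm high; the point is its centre, 47 mm above its underside, z up the tube; about 60 g, hidden fill makes each up to 15 % lighter or heavier; starts in the full bucket's socket at x = +47 mm
- tube_d_mid (a point): sample tube with screw cap, 94 mm tall, body 33.6 mm across, cap 41 mm across and 20 mm high; the point is its centre, 47 mm above its underside, z up the tube; about 60 g, hidden fill makes each up to 15 % lighter or heavier; starts in the part-filled bucket's socket at x = +47 mm
- dropper_bottle_1: bystander: small white bottle in front of the balance, 50 mm across, 100 mm tall, origin at its underside
- dropper_bottle_2: bystander: small white bottle in front of the balance, 50 mm across, 100 mm tall, origin at its underside
- jar: bystander: small screw-cap jar behind the balance, 41 mm across, 53 mm tall, origin at its underside
- tall_tube: bystander: tall capped tube standing left of the balance, 34 mm across, 156 mm tall, origin at its underside
- beaker: bystander: small beaker behind the tube rack, 76 mm across, 85 mm tall, origin at its underside

How it is judged:
By the outcome, as a careful person would: the job done as asked, in the order asked, and still so for the second after the job is handed in, with the robot touching nothing.
It also fails if it takes over 72 s, if anything falls off the work surface, if the arm or the gripper's body presses on something with over 40 N, if the wrist force passes 120 N, or if a joint passes its speed limit or range.

## Working session

There is one attempt and no reset: what is moved stays moved. The work goes in short steps, Python scripts to look and compute and a tool call to move; the robot and the scene stay as the last step left them, time stands still between calls to the robot, and variables do not carry over. Pictures are saved under pics/ and viewed, about 8 in all and at most 12, crops included, and the job is handed in when it is done.

Besides the shell and the picture viewer there is one more tool, called after "Call:" in YAML: its name, and indented under it one key for each argument. move_arm: Moves the arm, as the interface text tells. Its arguments: {"type":"object","properties":{"translation":{"type":"array","items":{"type":"array","items":{"type":"number"}}},"roll":{"type":"array","items":{"type":"number"}},"grip":{"type":"number"},"grip_force":{"type":"number"}},"required":["translation","roll"]}

```bash
ls; mkdir -p pics; cat > h.py <<'E'
import numpy as np, cv2
from rig import robot, imaging, nets
from scipy.spatial.transform import Rotation as R
def cam(name):
    m=imaging.camera_model(name); K=np.array(m["K"])
    if "cam_to_world" in m: T=np.array(m["cam_to_world"])
    else:
        s=robot.observe(); W=np.eye(4); W[:3,:3]=R.from_rotvec(s["ee_rot"]).as_matrix(); W[:3,3]=s["tcp_pos"]
        T=W@np.array(m["T_tool_cam"])
    return K,T,m
def toz(px,z,K,T):
    """pixel to the world point at height z"""
    d=np.linalg.inv(K)@[px[0],px[1],1]; d=T[:3,:3]@(d*[1,-1,-1]); o=T[:3,3]
    return o+d*(z-o[2])/d[2]
def proj(p,K,T):
    q=np.linalg.inv(T)@np.append(p,1); q=K@(q[:3]*[1,-1,-1]); return q[:2]/q[2]
def grab(name,fn=None):
    K,T,m=cam(name); im=imaging.grab_frame(name)
    if fn: cv2.imwrite("pics/"+fn,im[:,:,::-1])
    return im,K,T
E
python3 - <<'E'
from h import *
for n in ["scene","side","wrist"]:
    im,K,T=grab(n,n+"0.png"); print(n,imaging.camera_model(n).keys(),K.round(1).tolist(),T.round(3).tolist())
    for l in ["balance","poise_knob","bar_mid","bucket_full","bucket_part","tube_a_mid","dropper_bottle_1","jar","tall_tube","beaker"]:
        z={"poise_knob":.098,"bar_mid":.064,"bucket_full":.11,"bucket_part":.11,"tube_a_mid":.15}.get(l,.05)
        print(l,[(np.round(d["location"]).tolist(),round(d["p"],2),toz(d["location"],z,K,T).round(3)[:2].tolist()) for d in nets.search_frame(l,n)[:5]])
a=[cv2.imread("pics/%s0.png"%n) for n in ["scene","side"]]
cv2.imwrite("pics/both.png",np.vstack([a[0],a[1]]))
print(robot.observe())
E
```

```text
pics
scene dict_keys(['K', 'cam_to_world']) [[433.0, 0.0, 319.2], [0.0, 433.0, 205.9], [0.0, 0.0, 1.0]] [[0.82, 0.408, -0.403, -0.006], [-0.573, 0.587, -0.571, -0.876], [0.004, 0.699, 0.715, 0.997], [0.0, 0.0, 0.0, 1.0]]
balance [([389.0, 204.0], 0.61, [0.71, -0.235]), ([362.0, 235.0], 0.59, [0.56, -0.286]), ([352.0, 204.0], 0.24, [0.614, -0.169])]
poise_knob [([358.0, 266.0], 0.55, [0.459, -0.392])]
bar_mid [([355.0, 275.0], 0.83, [0.452, -0.39])]
bucket_full [([360.0, 266.0], 0.73, [0.458, -0.4]), ([353.0, 270.0], 0.16, [0.435, -0.398])]
bucket_part [([349.0, 202.0], 0.89, [0.574, -0.204]), ([340.0, 164.0], 0.3, [0.655, -0.053])]
tube_a_mid [([348.0, 251.0], 0.76, [0.442, -0.369])]
dropper_bottle_1 [([287.0, 278.0], 0.62, [0.306, -0.287]), ([277.0, 248.0], 0.58, [0.336, -0.189])]
jar [([362.0, 267.0], 0.64, [0.492, -0.374]), ([390.0, 200.0], 0.46, [0.722, -0.224]), ([311.0, 219.0], 0.4, [0.476, -0.149]), ([357.0, 273.0], 0.39, [0.466, -0.382])]
tall_tube [([341.0, 163.0], 0.87, [0.705, 0.005]), ([381.0, 246.0], 0.43, [0.58, -0.345])]
beaker [([311.0, 146.0], 0.58, [0.674, 0.14])]
s
[... 1720 characters left out ...]
, 0.75, [0.674, 0.136])]
{'t': 1.65, 'joints': array([-1.99971382e-02,  3.19604101e-01,  1.56450576e+00, -1.05014164e-05,
        1.25741140e+00, -2.00024085e-02]), 'qd': array([ 3.05993831e-04,  1.23829559e-03, -1.50884953e-03,  1.99287331e-07,
        6.71185217e-04, -1.44332461e-03]), 'effort': array([-4.01689394e-04, -4.12338889e+01, -2.32225817e+01,  7.27953203e-02,
        3.76854104e-02,  4.84546334e-06]), 'tcp_pos': array([ 5.75009433e-01, -1.13021143e-06,  2.13971344e-01]), 'ee_rot': array([ 1.20921856,  1.20914278, -1.20914629]), 'ft_force': array([-0.78490436,  0.26892266,  0.72297524]), 'ft_torque': array([-0.02622785,  0.02203062,  0.00971031]), 'grip_width': 0.9999821413961302}
```

View pics/scene0.png

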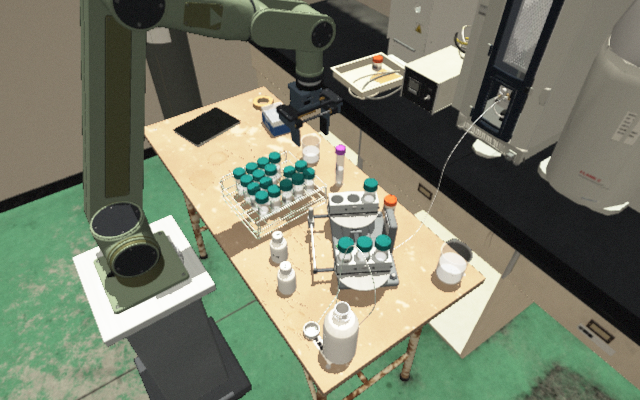

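View pics/wrist0.png

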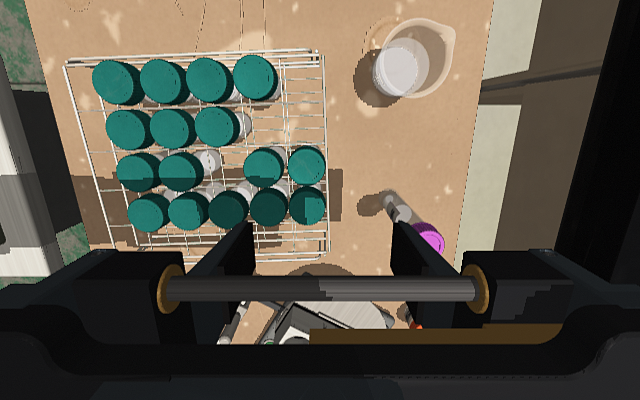

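Call:
move_arm:
  translation:
    - [0,-30,40]
    - [-5,-40,30]
    - [-10,-45,20]
    - [-10,-45,20]
    - [-10,-45,20]
  roll: [0,0,0,0,0]

```text
t: 2.15
tcp_pos: [0.538, -0.2024, 0.343]
ee_rot: [1.199, 1.221, -1.206]
ft_force: [0.5, -0.1, 0.0]
grip_width: 0.999
```

Call:
move_arm:
  translation:
    - [-5,-40,20]
    - [0,-35,20]
    - [0,0,0]
    - [0,0,0]
  roll: [0,0,0,0]

```text
t: 2.55
tcp_pos: [0.5309, -0.2862, 0.3875]
ee_rot: [1.204, 1.211, -1.21]
ft_force: [0.0, 0.8, 0.1]
grip_width: 1.002
```

```bash
python3 - <<'E'
from h import *
s=robot.observe(); print(s["t"],s["tcp_pos"],s["ee_rot"],s["qd"].round(3))
n="wrist"; im,K,T=grab(n,"w1.png")
for l in ["poise_knob","bar_mid","bucket_full","bucket_part","tube_a_mid","dropper_bottle_1","jar","tall_tube"]:
        z={"poise_knob":.098,"bar_mid":.064,"bucket_full":.114,"bucket_part":.114,"tube_a_mid":.172}.get(l,.05)
        print(l,[(np.round(d["location"]).tolist(),round(d["p"],2),toz(d["location"],z,K,T).round(3)[:2].tolist()) for d in nets.search_frame(l,n)[:5]])
E
```

```text
2.55 [ 0.53088169 -0.28624519  0.387481  ] [ 1.20419263  1.21069559 -1.21022345] [-0.026  0.007 -0.035 -0.016 -0.004 -0.005]
poise_knob [([282.0, 89.0], 0.62, [0.47, -0.168])]
bar_mid [([328.0, 135.0], 0.81, [0.54, -0.239])]
bucket_full [([433.0, 126.0], 0.61, [0.699, -0.222]), ([303.0, 208.0], 0.57, [0.498, -0.353])]
bucket_part [([350.0, 110.0], 0.88, [0.572, -0.198]), ([339.0, 162.0], 0.31, [0.557, -0.276])]
tube_a_mid [([267.0, 213.0], 0.69, [0.45, -0.343])]
dropper_bottle_1 [([215.0, 102.0], 0.72, [0.348, -0.185]), ([198.0, 161.0], 0.6, [0.306, -0.287])]
jar [([431.0, 126.0], 0.75, [0.719, -0.225])]
tall_tube [([407.0, 8.0], 0.6, [0.662, -0.046])]
```

View pics/w1.png

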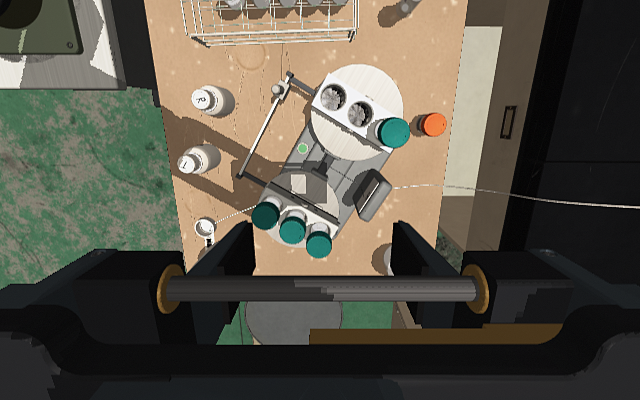

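```bash
python3 - <<'E'
from h import *
n="wrist"; im,K,T=grab(n)
hsv=cv2.cvtColor(im,cv2.COLOR_RGB2HSV)
m=cv2.inRange(hsv,(75,120,40),(100,255,255)); m=cv2.morphologyEx(m,cv2.MORPH_OPEN,np.ones((3,3)))
k,l,st,c=cv2.connectedComponentsWithStats(m)
for i in range(1,k):
    if st[i,4]>150:print(st[i],c[i].round(1),toz(c[i],.165,K,T).round(4),toz(c[i],.179,K,T).round(4))
P={}
for nm,px,z in [("s0",(332,97),.119),("s1",(359,114),.119),("barL",(286,77),.071),("barR",(240,177),.057),("knobtop",(278,88),.12)]:
    print(nm,toz(px,z,K,T).round(4))
E
```

```text
[381 118  29  31 688] [394.6 133.3] [ 0.6289 -0.2278  0.165 ] [ 0.6254 -0.2269  0.179 ]
[252 206  25  24 486] [264.  217.3] [ 0.4444 -0.3505  0.165 ] [ 0.4475 -0.3453  0.179 ]
[279 219  26  25 478] [291.6 231.6] [ 0.4849 -0.3733  0.165 ] [ 0.4866 -0.3672  0.179 ]
[306 234  25  24 466] [318.3 246. ] [ 0.5252 -0.3971  0.165 ] [ 0.5254 -0.3901  0.179 ]
s0 [ 0.5445 -0.1794  0.119 ]
s1 [ 0.585 -0.203  0.119]
barL [ 0.4721 -0.1472  0.071 ]
barR [ 0.3813 -0.3135  0.057 ]
knobtop [ 0.466  -0.1675  0.12  ]
```

Call:
move_arm:
  translation:
    - [-8,-14,-10]
    - [-8,-14,-20]
    - [-8,-14,-20]
    - [-8,-14,-20]
    - [-8,-14,-20]
  roll: [8.5,8.5,8.5,8.5,8.5]
  grip: 0.2

```text
t: 3.55
tcp_pos: [0.4926, -0.3549, 0.2983]
ee_rot: [0.632, 1.467, -0.633]
ft_force: [0.4, 0.8, -0.0]
grip_width: 0.592
```

Call:
move_arm:
  translation:
    - [-5,-14,-20]
    - [0,0,-10]
    - [0,0,0]
    - [0,0,0]
  roll: [8.5,8.5,0.5,0]

```text
t: 3.95
tcp_pos: [0.485, -0.3697, 0.2639]
ee_rot: [0.399, 1.531, -0.395]
ft_force: [1.0, -0.7, 0.0]
grip_width: 0.401
```

```bash
cat >> h.py <<'E'
def caps(im,K,T,zs):
    hsv=cv2.cvtColor(im,cv2.COLOR_RGB2HSV)
    m=cv2.inRange(hsv,(75,120,40),(100,255,255)); m=cv2.morphologyEx(m,cv2.MORPH_OPEN,np.ones((3,3)))
    k,l,st,c=cv2.connectedComponentsWithStats(m)
    for i in range(1,k):
        if st[i,4]>150: print(st[i],c[i].round(1),*[toz(c[i],z,K,T).round(4) for z in zs])
def state():
    s=robot.observe(); M=R.from_rotvec(s["ee_rot"]).as_matrix()
    print("t %.2f"%s["t"],"tcp",s["tcp_pos"].round(4),"xaxis",M[:,0].round(3),"jaw deg",np.degrees(np.arctan2(M[1,1],M[0,1])).round(1),"grip",round(s["grip_width"]*91,1),"F",s["ft_force"].round(1),"j",s["joints"].round(2))
E
python3 - <<'E'
from h import *
state(); im,K,T=grab("wrist","w2.png"); caps(im,K,T,[.163,.172])
E
```

```text
t 3.95 tcp [ 0.485  -0.3697  0.2639] xaxis [ 0.004  0.002 -1.   ] jaw deg 61.0 grip 36.5 F [ 1.  -0.7  0. ] j [-0.67  0.35  1.39  0.    1.4  -1.74]
[ 594    0   38   34 1056] [611.8  15. ] [ 0.4619 -0.0787  0.163 ] [ 0.4603 -0.087   0.172 ]
[ 606   33   34   40 1061] [623.5  52.9] [ 0.4962 -0.0761  0.163 ] [ 0.4935 -0.0845  0.172 ]
[617  71  23  36 672] [629.3  89.9] [ 0.5297 -0.0777  0.163 ] [ 0.5258 -0.0861  0.172 ]
[ 299  135   39   40 1244] [317.8 154.3] [ 0.4435 -0.3518  0.163 ] [ 0.4424 -0.3511  0.172 ]
[ 299  183   37   36 1069] [316.9 200.9] [ 0.4838 -0.3755  0.163 ] [ 0.4814 -0.374   0.172 ]
[299 228  36  33 952] [316.2 243.8] [ 0.5249 -0.3995  0.163 ] [ 0.5211 -0.3972  0.172 ]
[494 237  37  34 928] [511.2 253.5] [ 0.6368 -0.2225  0.163 ] [ 0.6294 -0.2261  0.172 ]
```

View pics/w2.png

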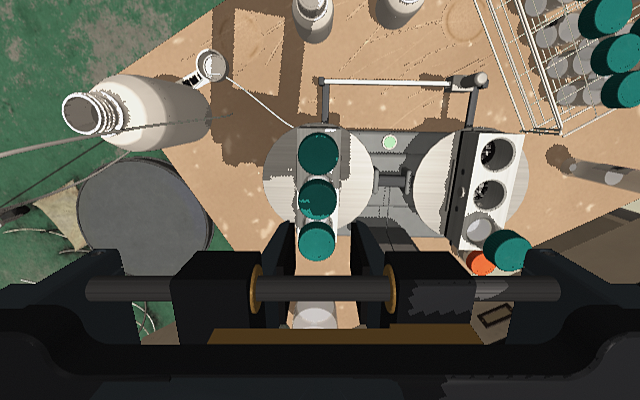

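Call:
move_arm:
  translation:
    - [0,-3,0]
    - [0,-2,0]
    - [0,-1,-30]
    - [0,0,-30]
  roll: [-1,0,0,0]
  grip: -0.4
  grip_force: 25

```text
t: 4.4
tcp_pos: [0.4892, -0.378, 0.2108]
ee_rot: [0.41, 1.512, -0.417]
ft_force: [-0.2, 0.5, -0.6]
grip_width: 0.691
```

```bash
python3 - <<'E'
from h import *
state(); im,K,T=grab("wrist","w3.png"); caps(im,K,T,[.155,.165])
E
```

```text
t 4.40 tcp [ 0.4892 -0.378   0.2108] xaxis [ 0.017 -0.009 -1.   ] jaw deg 59.7 grip 62.9 F [-0.2  0.5 -0.6] j [-0.68  0.38  1.48  0.    1.26 -1.72]
[ 298  128   50   50 1953] [322.4 152.6] [ 0.4443 -0.3523  0.155 ] [ 0.443  -0.3516  0.165 ]
[ 300  185   46   91 3071] [322.3 231.5] [ 0.5034 -0.3869  0.155 ] [ 0.4994 -0.3846  0.165 ]
[548 240  41  30 427] [571.3 254.4] [ 0.6356 -0.2056  0.155 ] [ 0.6258 -0.2114  0.165 ]
```

Call:
move_arm:
  translation:
    - [-4,2,-25]
    - [0,0,-25]
    - [0,0,-12]
    - [0,0,0]
  roll: [0,0,0,0]

```text
t: 4.85
tcp_pos: [0.4842, -0.3748, 0.1442]
ee_rot: [0.414, 1.517, -0.416]
ft_force: [-0.9, -0.2, 1.2]
grip_width: 0.703
```

```bash
python3 - <<'E'
from h import *
state()
E
```

```text
t 4.85 tcp [ 0.4842 -0.3748  0.1442] xaxis [ 0.012 -0.005 -1.   ] jaw deg 59.6 grip 64.0 F [-0.9 -0.2  1.2] j [-0.68  0.42  1.59  0.    1.12 -1.72]
```

Call:
move_arm:
  translation:
    - [0,0,-7]
    - [0,0,0]
  roll: [0,0]

```text
t: 5.05
tcp_pos: [0.4855, -0.3757, 0.1391]
ee_rot: [0.412, 1.514, -0.417]
ft_force: [1.0, 0.3, -0.9]
grip_width: 0.696
```

Call:
move_arm:
  translation:
    - [0,0,0]
    - [0,0,0]
    - [0,0,0]
    - [0,0,0]
    - [0,0,0]
  roll: [0,0,0,0,0]
  grip: 1
  grip_force: 25

```text
t: 5.55
tcp_pos: [0.4869, -0.3768, 0.1423]
ee_rot: [0.41, 1.509, -0.419]
ft_force: [-0.4, -0.1, -1.2]
grip_width: 0.442
```

```bash
python3 - <<'E'
from h import *
state(); im,K,T=grab("wrist","w4.png"); caps(im,K,T,[.155,.165])
E
```

```text
t 5.55 tcp [ 0.4869 -0.3768  0.1423] xaxis [ 0.019 -0.011 -1.   ] jaw deg 59.6 grip 40.2 F [-0.4 -0.1 -1.2] j [-0.68  0.42  1.59  0.    1.1  -1.72]
[ 287  138   72   75 4075] [322.5 175.8] [ 0.4444 -0.3524  0.155 ] [ 0.4424 -0.3512  0.165 ]
[ 290  216   66   60 3130] [323.  248.7] [ 0.4844 -0.3755  0.155 ] [ 0.4798 -0.3728  0.165 ]
[ 293  301   60   28 1554] [323.2 315. ] [ 0.5274 -0.4006  0.155 ] [ 0.52   -0.3963  0.165 ]
```

View pics/w4.png

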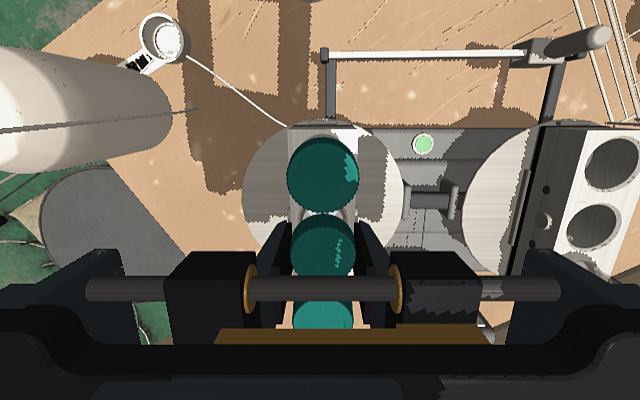

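Call:
move_arm:
  translation:
    - [0,0,6]
    - [0,0,8]
    - [0,0,8]
    - [0,0,8]
    - [0,0,8]
  roll: [0,0,0,0,0]

```text
t: 6.1
tcp_pos: [0.4866, -0.3764, 0.1815]
ee_rot: [0.411, 1.511, -0.418]
ft_force: [-0.0, -0.5, 0.6]
grip_width: 0.44
```

Call:
move_arm:
  translation:
    - [0,0,10]
    - [0,0,15]
    - [0,0,25]
    - [0,0,25]
    - [0,0,25]
  roll: [0,0,0,0,0]

```text
t: 6.6
tcp_pos: [0.485, -0.3754, 0.2874]
ee_rot: [0.412, 1.514, -0.417]
ft_force: [-0.1, 0.1, -0.7]
grip_width: 0.438
```

```bash
python3 - <<'E'
from h import *
state()
E
```

```text
t 6.60 tcp [ 0.485  -0.3754  0.2874] xaxis [ 0.015 -0.007 -1.   ] jaw deg 59.6 grip 39.9 F [-0.1  0.1 -0.7] j [-0.68  0.34  1.35  0.    1.43 -1.72]
```

Call:
move_arm:
  translation:
    - [15,25,0]
    - [20,35,0]
    - [16,28,0]
    - [0,0,0]
    - [0,0,0]
  roll: [0,0,0,0,0]

```text
t: 7.1
tcp_pos: [0.5384, -0.2868, 0.2992]
ee_rot: [0.409, 1.498, -0.423]
ft_force: [-0.7, -0.2, -0.4]
grip_width: 0.442
```

```bash
python3 - <<'E'
from h import *
state(); im,K,T=grab("wrist","w5.png"); caps(im,K,T,[.165,.179])
cv2.imwrite("pics/w5c.png",cv2.resize(im[60:300,240:640,::-1],None,fx=2,fy=2,interpolation=cv2.INTER_CUBIC))
E
```

```text
t 7.10 tcp [ 0.5384 -0.2868  0.2992] xaxis [ 0.028 -0.017 -0.999] jaw deg 59.5 grip 40.2 F [-0.7 -0.2 -0.4] j [-0.51  0.32  1.35 -0.    1.44 -1.54]
[483   0  35  23 646] [498.8   9.5] [ 0.4746 -0.0613  0.165 ] [ 0.474  -0.0697  0.179 ]
[535   0  35  35 986] [552.1  16. ] [ 0.5046 -0.0206  0.165 ] [ 0.5026 -0.0309  0.179 ]
[499  22  34  37 979] [515.4  40.2] [ 0.5066 -0.056   0.165 ] [ 0.5045 -0.0647  0.179 ]
[549  35  34  36 926] [565.1  52.7] [ 0.5412 -0.0184  0.165 ] [ 0.5376 -0.0288  0.179 ]
[512  57  34  34 878] [528.4  73.4] [ 0.5411 -0.0542  0.165 ] [ 0.5375 -0.063   0.179 ]
[ 205  125   36   37 1056] [222.8 142.8] [ 0.4426 -0.3533  0.165 ] [ 0.4436 -0.3481  0.179 ]
[216 208  34  33 821] [232.4 225.2] [ 0.5246 -0.4014  0.165 ] [ 0.5218 -0.394   0.179 ]
[390 211  34  31 803] [406.5 226. ] [ 0.629  -0.2267  0.165 ] [ 0.6213 -0.2275  0.179 ]
[ 290  226   66   50 2715] [322.4 252.3] [ 0.6088 -0.329   0.165 ] [ 0.602 -0.325  0.179]
```

View pics/w5c.png

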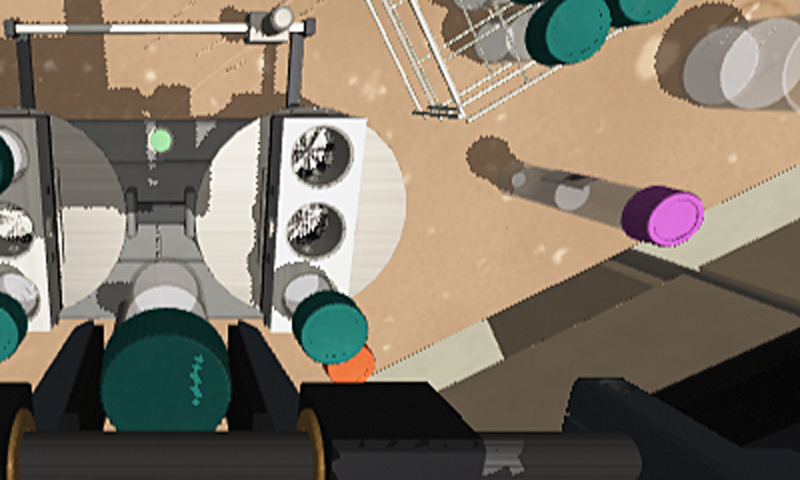

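```bash
python3 - <<'E'
from h import *
im,K,T=grab("wrist"); 
for z in (.107,.114,.121):
    a,b=toz((401.5,138),z,K,T),toz((398,175),z,K,T); print(z,a.round(4),b.round(4),np.linalg.norm(a-b))
s=robot.observe();M=R.from_rotvec(s["ee_rot"]).as_matrix()
for k in (.019,-.019): print(proj(s["tcp_pos"]-.019*M[:,0],K,T), proj(s["tcp_pos"],K,T))
g=cv2.cvtColor(im,cv2.COLOR_RGB2GRAY)[90:230,360:440]
c=cv2.HoughCircles(cv2.resize(cv2.GaussianBlur(g,(3,3),0),None,fx=4,fy=4),cv2.HOUGH_GRADIENT,1,60,param1=80,param2=25,minRadius=40,maxRadius=75)
print((c[0]/4+[360,90,0]).round(1) if c is not None else None)
for sc in ("scene","side"): grab(sc,sc+"5.png")
E
```

```text
0.107 [ 0.5483 -0.1778  0.107 ] [ 0.5891 -0.2023  0.107 ] 0.047639742068201964
0.114 [ 0.5466 -0.179   0.114 ] [ 0.5867 -0.203   0.114 ] 0.046712835031444216
0.121 [ 0.5449 -0.1803  0.121 ] [ 0.5842 -0.2038  0.121 ] 0.04578592799468648
[322.19477954 257.19242879] [322.19237048 243.29614563]
[322.19477954 257.19242879] [322.19237048 243.29614563]
[[396.9 174.1  14.4]
 [401.1 137.4  14.4]]
```

Call:
move_arm:
  translation:
    - [15,25,0]
    - [18,31,0]
    - [10,18,-10]
    - [5,8,-25]
    - [0,0,-25]
  roll: [0,0,0,0,0]

```text
t: 7.8
tcp_pos: [0.5869, -0.2097, 0.2403]
ee_rot: [0.416, 1.489, -0.434]
ft_force: [-0.3, 0.9, -0.4]
grip_width: 0.442
```

```bash
python3 - <<'E'
from h import *
state(); im,K,T=grab("wrist","w6.png"); caps(im,K,T,[.165,.179])
cv2.imwrite("pics/w6c.png",cv2.resize(im[80:300,160:480,::-1],None,fx=2,fy=2,interpolation=cv2.INTER_CUBIC))
E
```

```text
t 7.80 tcp [ 0.5869 -0.2097  0.2403] xaxis [ 0.034 -0.021 -0.999] jaw deg 58.7 grip 40.2 F [-0.3  0.9 -0.4] j [-0.36  0.36  1.44 -0.01  1.3  -1.38]
[ 439    0   41   45 1476] [458.6  21.1] [ 0.5151 -0.0477  0.165 ] [ 0.5148 -0.0544  0.179 ]
[481   0  37  15 401] [498.3   5.6] [ 0.5209 -0.019   0.165 ] [ 0.5203 -0.0274  0.179 ]
[ 500   14   40   45 1384] [519.2  35.8] [ 0.5479 -0.0122  0.165 ] [ 0.5457 -0.0209  0.179 ]
[ 458   41   40   42 1304] [476.8  61.3] [ 0.5478 -0.046   0.165 ] [ 0.5456 -0.0528  0.179 ]
[  68  128   61   46 2147] [ 97.4 149.7] [ 0.4438 -0.349   0.165 ] [ 0.4477 -0.3383  0.179 ]
[ 290  221   66   55 2754] [322.5 251.9] [ 0.6289 -0.2356  0.165 ] [ 0.6221 -0.2315  0.179 ]
[  98  226   53   43 1265] [126.4 244.5] [ 0.5237 -0.393   0.165 ] [ 0.523  -0.3798  0.179 ]
```

View pics/w6c.png

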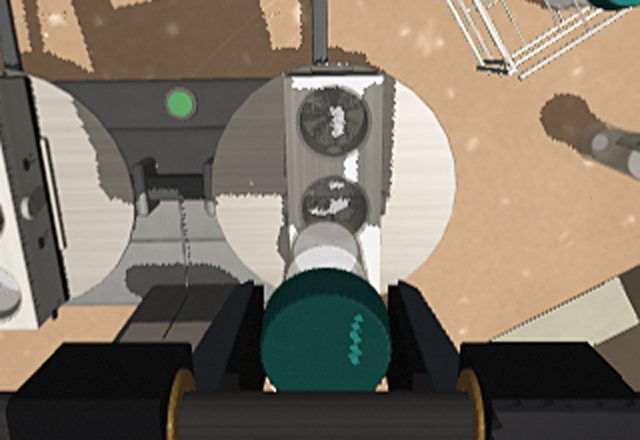

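```bash
python3 - <<'E'
from h import *
im,K,T=grab("wrist")
for z in (.107,.121): print(z,toz((327,140),z,K,T).round(4),toz((327.5,183),z,K,T).round(4))
s=robot.observe(); c=s["tcp_pos"]+[-.0018,.0009,0]; 
for dz in (.066,.070,.074):
    b=c-[0,0,dz]; u=np.array([.857,-.515,0])*.0168; v=np.array([.515,.857,0])*.0168
    print(dz,[((proj(b+w,K,T)-[160,80])*2).round(0).tolist() for w in (0*u,-u,v,-v)])
print("cap", [((proj(c+[0,0,h]+np.array([.857,-.515,0])*r*.0205,K,T)-[160,80])*2).round(0).tolist() for h,r in ((.009,-1),(.009,1),(.029,-1),(.029,1))])
b=np.array([.5855,-.2032,.0]); print([((proj(b+[0,0,z],K,T)-[160,80])*2).round(0).tolist() for z in (.107,.114,.121)])
E
```

```text
0.107 [ 0.5417 -0.1786  0.107 ] [ 0.5815 -0.2019  0.107 ]
0.121 [ 0.5402 -0.1779  0.121 ] [ 0.5781 -0.2001  0.121 ]
0.066 [[325.0, 254.0], [325.0, 218.0], [363.0, 254.0], [287.0, 255.0]]
0.07 [[325.0, 251.0], [325.0, 215.0], [363.0, 251.0], [287.0, 252.0]]
0.074 [[325.0, 248.0], [325.0, 213.0], [362.0, 248.0], [288.0, 248.0]]
cap [[324.0, 277.0], [325.0, 394.0], [324.0, 305.0], [325.0, 434.0]]
[[337.0, 213.0], [337.0, 217.0], [337.0, 221.0]]
```

```bash
python3 - <<'E'
from h import *
im,K,T=grab("wrist")
g=cv2.cvtColor(im,cv2.COLOR_RGB2GRAY)[110:175,290:365]
c=cv2.HoughCircles(cv2.resize(cv2.GaussianBlur(g,(3,3),0),None,fx=4,fy=4),cv2.HOUGH_GRADIENT,1,60,param1=80,param2=20,minRadius=55,maxRadius=85)
print((c[0]/4+[290,110,0]).round(1))
u=np.array([.862,-.507,0])
for z in (.107,.121):
    for r in (139.5,140.5):
        s1=toz((327,r),z,K,T)+.047*u
        for px in (221,224):
            f=toz((163.5+160,80+px/2),.170,K,T)+.0168*u
            d=(s1-f)[:2]*1000; print(z,r,px,s1.round(4)[:2],f.round(4)[:2],"d",d.round(1),"along u %.1f v %.1f"%(d@u[:2],d@[.507,.862]))
e=cv2.resize(im[120:220,280:370,::-1],None,fx=6,fy=6,interpolation=cv2.INTER_CUBIC); cv2.imwrite("pics/w6d.png",e)
E
```

```text
Traceback (most recent call last):
TypeError: 'NoneType' object is not subscriptable
```

```bash
python3 - <<'E'
from h import *
K,T,_=cam("wrist")
u=np.array([.862,-.507,0])
for z in (.107,.121):
        s1=toz((327,140),z,K,T)+.047*u
        for px in (220,224):
            f=toz((163.5+160,80+px/2),.170,K,T)+.0168*u
            d=(s1-f)[:2]*1000; print(z,px,s1.round(4)[:2],f.round(4)[:2],"d",d.round(1),"along u %.1f v %.1f"%(d@u[:2],d@[.507,.862]))
im=cv2.imread("pics/w6.png")
cv2.imwrite("pics/w6d.png",cv2.resize(im[110:225,275:375],None,fx=5,fy=5,interpolation=cv2.INTER_CUBIC))
E
```

```text
0.107 220 [ 0.584  -0.2038] [ 0.5863 -0.2102] d [-2.4  6.4] along u -5.3 v 4.3
0.107 224 [ 0.584  -0.2038] [ 0.5879 -0.2112] d [-3.9  7.4] along u -7.1 v 4.4
0.121 220 [ 0.5824 -0.2031] [ 0.5863 -0.2102] d [-3.9  7.1] along u -7.0 v 4.2
0.121 224 [ 0.5824 -0.2031] [ 0.5879 -0.2112] d [-5.5  8.1] along u -8.9 v 4.2
```

View pics/w6d.png

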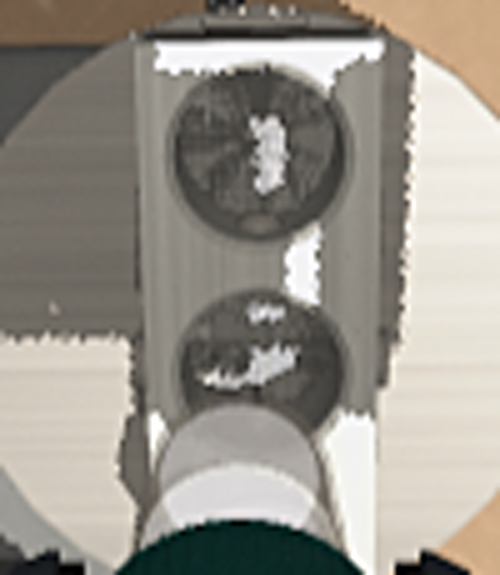

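Call:
move_arm:
  translation:
    - [-1,4,-12]
    - [0,2,-12]
    - [0,0,-10]
    - [0,0,0]
  roll: [0.5,0,0,0]

```text
t: 8.35
tcp_pos: [0.5848, -0.2065, 0.2064]
ee_rot: [0.412, 1.489, -0.43]
ft_force: [-0.1, 0.8, -0.5]
grip_width: 0.439
```

```bash
python3 - <<'E'
from h import *
state(); im,K,T=grab("wrist","w7.png")
cv2.imwrite("pics/w7d.png",cv2.resize(im[90:250,260:390,::-1],None,fx=4,fy=4,interpolation=cv2.INTER_CUBIC)[:600])
E
```

```text
t 8.35 tcp [ 0.5848 -0.2065  0.2064] xaxis [ 0.035 -0.022 -0.999] jaw deg 59.0 grip 40.0 F [-0.1  0.8 -0.5] j [-0.35  0.37  1.5  -0.01  1.23 -1.38]
```

View pics/w7d.png

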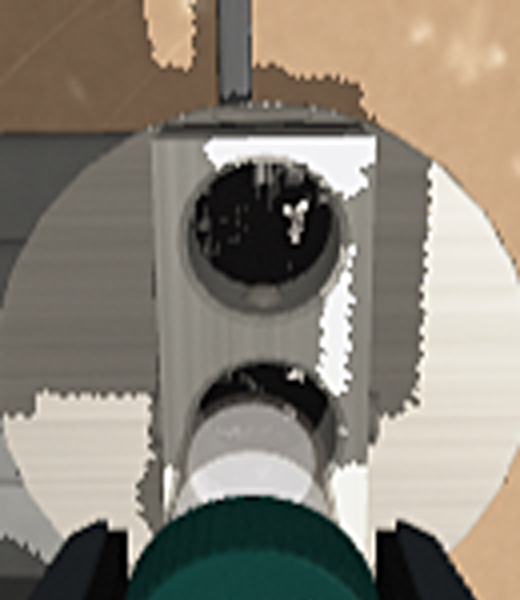

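```bash
python3 - <<'E'
from h import *
K,T,_=cam("wrist"); u=np.array([.862,-.507]); v=np.array([.507,.862])
f=toz((324.5,207),.136,K,T)[:2]
print("tube",f.round(4), "tcp pred",(robot.observe()["tcp_pos"][:2]+[-.0018,.0009]).round(4))
for z in (.107,.114,.121):
    a=toz((326.5,148.75),z,K,T)[:2]+.047*u; b=toz((327,200),z,K,T)[:2]
    print(z,a.round(4),b.round(4),[( (q-f)@u*1000,(q-f)@v*1000) for q in (a,b)])
E
```

```text
tube [ 0.587 -0.206] tcp pred [ 0.5835 -0.2057]
0.107 [ 0.5876 -0.2035] [ 0.5914 -0.2055] [(np.float64(-0.7807944883381753), np.float64(2.410926293915185)), (np.float64(3.530651713431156), np.float64(2.688345224024707))]
0.114 [ 0.5866 -0.203 ] [ 0.5893 -0.2043] [(np.float64(-1.9015630719496863), np.float64(2.3207293088326937)), (np.float64(1.0646191889617387), np.float64(2.59087559468673))]
0.121 [ 0.5856 -0.2025] [ 0.5871 -0.2031] [(np.float64(-3.022331655561087), np.float64(2.230532323750235)), (np.float64(-1.401413335507569), np.float64(2.493405965348786))]
```

Call:
move_arm:
  translation:
    - [0.5,3,0]
    - [0,0,0]
  roll: [0,0]

```text
t: 8.6
tcp_pos: [0.5863, -0.2037, 0.2081]
ee_rot: [0.412, 1.486, -0.431]
ft_force: [-1.1, -0.5, -1.1]
grip_width: 0.441
```

```bash
python3 - <<'E'
from h import *
state()
E
```

```text
t 8.60 tcp [ 0.5863 -0.2037  0.2081] xaxis [ 0.038 -0.023 -0.999] jaw deg 59.0 grip 40.1 F [-1.1 -0.5 -1.1] j [-0.35  0.37  1.5  -0.01  1.23 -1.38]
```

Call:
move_arm:
  translation:
    - [0,0,-6]
    - [0,0,-6]
    - [0,0,-6]
  roll: [0,0,0]

```text
t: 8.9
tcp_pos: [0.5873, -0.2039, 0.1907]
ee_rot: [0.411, 1.482, -0.43]
ft_force: [0.5, 0.1, -1.2]
grip_width: 0.437
```

Call:
move_arm:
  translation:
    - [0,0,-5]
    - [0,0,-5]
  roll: [0,0]

```text
t: 9.1
tcp_pos: [0.587, -0.2038, 0.1792]
ee_rot: [0.411, 1.484, -0.43]
ft_force: [-0.4, -0.7, -0.4]
grip_width: 0.439
```

Call:
move_arm:
  translation:
    - [0,0,-5]
    - [0,0,-5]
  roll: [0,0]

```text
t: 9.3
tcp_pos: [0.5868, -0.2038, 0.168]
ee_rot: [0.411, 1.484, -0.431]
ft_force: [-0.9, 0.8, 2.9]
grip_width: 0.444
```

```bash
python3 - <<'E'
from h import *
state(); grab("wrist","w8.png"); grab("side","s8.png")
E
```

```text
t 9.30 tcp [ 0.5868 -0.2038  0.168 ] xaxis [ 0.04  -0.024 -0.999] jaw deg 59.0 grip 40.4 F [-0.9  0.8  2.9] j [-0.35  0.4   1.56 -0.01  1.13 -1.37]
```

Call:
move_arm:
  translation:
    - [0,0,-4]
    - [0,0,-4]
  roll: [0,0]

```text
t: 9.6
tcp_pos: [0.587, -0.2039, 0.16]
ee_rot: [0.411, 1.484, -0.431]
ft_force: [-0.8, -0.6, 1.0]
grip_width: 0.439
```

Call:
move_arm:
  translation:
    - [0,0,-4]
  roll: [0]

```text
t: 9.7
tcp_pos: [0.5872, -0.2041, 0.1563]
ee_rot: [0.411, 1.483, -0.431]
ft_force: [-0.3, -1.1, 1.9]
grip_width: 0.443
```

Call:
move_arm:
  translation:
    - [0,0,-3]
  roll: [0]

```text
t: 9.8
tcp_pos: [0.5873, -0.2042, 0.1533]
ee_rot: [0.41, 1.482, -0.431]
ft_force: [-1.3, 0.2, 3.3]
grip_width: 0.442
```

Call:
move_arm:
  translation:
    - [0,0,-3]
  roll: [0]

```text
t: 9.9
tcp_pos: [0.5874, -0.2042, 0.1503]
ee_rot: [0.41, 1.482, -0.431]
ft_force: [-0.5, 0.9, 2.0]
grip_width: 0.443
```

Call:
move_arm:
  translation:
    - [0,0,-3]
  roll: [0]

```text
t: 10.0
tcp_pos: [0.5874, -0.2042, 0.1472]
ee_rot: [0.41, 1.482, -0.431]
ft_force: [-0.3, -0.1, 1.5]
grip_width: 0.44
```

Call:
move_arm:
  translation:
    - [0,0,-3]
  roll: [0]

```text
t: 10.1
tcp_pos: [0.5874, -0.2042, 0.1441]
ee_rot: [0.41, 1.482, -0.431]
ft_force: [-0.3, -0.9, 2.0]
grip_width: 0.438
```

Call:
move_arm:
  translation:
    - [0,0,-3]
  roll: [0]

```text
t: 10.2
tcp_pos: [0.5881, -0.2046, 0.1417]
ee_rot: [0.41, 1.48, -0.431]
ft_force: [-1.2, -0.8, 17.4]
grip_width: 0.437
```

Call:
move_arm:
  translation:
    - [0,0,-2]
  roll: [0]

```text
t: 10.3
tcp_pos: [0.5889, -0.2051, 0.1416]
ee_rot: [0.409, 1.477, -0.431]
ft_force: [-4.7, 1.7, 15.3]
grip_width: 0.438
```

Call:
move_arm:
  translation:
    - [0,0,-2]
  roll: [0]

```text
t: 10.4
tcp_pos: [0.5891, -0.2052, 0.1417]
ee_rot: [0.409, 1.475, -0.431]
ft_force: [-4.5, 1.6, 13.0]
grip_width: 0.442
```

Call:
move_arm:
  translation:
    - [0,0,1]
    - [0,0,0]
  roll: [0,0]

```text
t: 10.6
tcp_pos: [0.588, -0.2046, 0.1424]
ee_rot: [0.41, 1.477, -0.431]
ft_force: [-0.2, -1.0, -0.2]
grip_width: 0.438
```

Call:
move_arm:
  translation:
    - [0,0,0]
    - [0,0,0]
    - [0,0,0]
  roll: [0,0,0]
  grip: -0.4

```text
t: 10.9
tcp_pos: [0.5885, -0.2047, 0.1411]
ee_rot: [0.409, 1.477, -0.431]
ft_force: [0.2, -0.9, -0.6]
grip_width: 0.671
```

Call:
move_arm:
  translation:
    - [0,0,10]
    - [0,0,25]
    - [-5,3,30]
    - [-10,6,30]
    - [-10,6,20]
  roll: [0,0,0,0,0]

```text
t: 11.4
tcp_pos: [0.5622, -0.1894, 0.2575]
ee_rot: [0.411, 1.483, -0.431]
ft_force: [0.4, -0.5, 0.7]
grip_width: 0.699
```

Call:
move_arm:
  translation:
    - [-30,10,0]
    - [-30,10,0]
    - [-30,10,0]
    - [0,0,0]
    - [0,0,0]
  roll: [0,0,0,0,0]
  grip: 1

```text
t: 11.9
tcp_pos: [0.4715, -0.1589, 0.2662]
ee_rot: [0.408, 1.467, -0.431]
ft_force: [-0.2, -0.7, 0.3]
grip_width: 0.294
```

```bash
python3 - <<'E'
from h import *
state(); im,K,T=grab("wrist","w9.png"); caps(im,K,T,[.165])
a=cv2.imread("pics/w9.png"); b=grab("side")[0][120:300,240:480,::-1]; c=grab("scene")[0][150:300,270:420,::-1]
bb=cv2.resize(b,(533,400)); cv2.imwrite("pics/c9.png",cv2.resize(np.hstack([a[:,:],bb]),(800,273)))
print([d for d in nets.search_frame("poise_knob","wrist")[:2]])
E
```

```text
t 11.90 tcp [ 0.4715 -0.1589  0.2662] xaxis [ 0.055 -0.03  -0.998] jaw deg 59.1 grip 26.7 F [-0.2 -0.7  0.3] j [-0.34  0.13  1.68 -0.01  1.26 -1.37]
[ 414    0   38   34 1090] [431.7  14.8] [ 0.3859 -0.0044  0.165 ]
[512   0  38  23 678] [528.5   9.2] [0.4225 0.0642 0.165 ]
[ 470    6   38   43 1269] [488.7  26.5] [0.4176 0.0326 0.165 ]
[ 374   20   37   41 1208] [392.3  39.9] [ 0.3856 -0.0397  0.165 ]
[ 526   21   38   41 1192] [543.9  40.9] [0.4514 0.0686 0.165 ]
[ 431   33   37   41 1170] [449.   52.6] [ 0.4188 -0.0027  0.165 ]
[ 487   47   37   40 1109] [505.   66.3] [0.4534 0.0346 0.165 ]
[ 394   60   35   38 1055] [411.3  78.1] [ 0.4204 -0.0383  0.165 ]
[ 540   61   36   38 1044] [557.4  79.1] [0.4868 0.0706 0.165 ]
[413  96  34  35 942] [429.1 113.1] [ 0.4554 -0.0367  0.165 ]
[465 107  34  35 909] [481.2 124. ] [0.4889 0.0005 0.165 ]
[431 130  32  33 844] [446.6 145.9] [ 0.4913 -0.0344  0.165 ]
[480 141  33  32 794] [496.1 156.4] [0.525  0.0023 0.165 ]
[446 160  31  30 742] [461.2 174.6] [ 0.5249 -0.0328  0.165 ]
[133 249  37  27 822] [150.7 263.3] [ 0.444  -0.3627  0.165 ]
[324 311  31  18 428] [338.2 320.6] [ 0.6202 -0.2261  0.165 ]
[153 321  33  24 623] [169. 333.] [ 0.5298 -0.413   0.165 ]
[{'location': [317.5, 165.1], 'p': 0.88}]
```

View pics/w9.png

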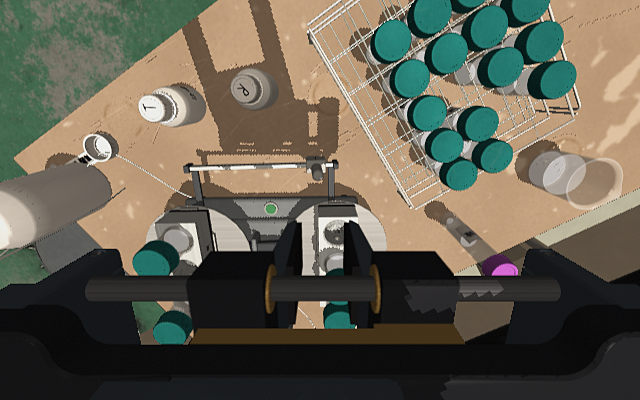

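```bash
cat >> h.py <<'E'
def blobs(im):
    hsv=cv2.cvtColor(im,cv2.COLOR_RGB2HSV)
    m=cv2.inRange(hsv,(75,110,30),(100,255,255))
    k,l,st,c=cv2.connectedComponentsWithStats(m,connectivity=4)
    return [(st[i,4],c[i].round(2).tolist()) for i in range(1,k) if st[i,4]>40]
E
python3 - <<'E'
from h import *
state()
for n in ("scene","side"):
    for src in ("0","5","now"):
        im=cv2.imread(f"pics/{n}{src}.png")[:,:,::-1] if src!="now" else grab(n,n+"9.png")[0]
        K,T,_=cam(n)
        R0={}
        for k,p in dict(a=(.4845-.0405,-.3755+.0238,.155),b=(.4845,-.3755,.155),c=(.525,-.3993,.155),d=(.626,-.227,.16),b2=(.5855,-.2032,.155)).items():
            q=proj(p,K,T); bl=sorted(blobs(im),key=lambda B:np.hypot(*(np.array(B[1])-q)))[0]
            print(n,src,k,q.round(0),bl)
E
```

```text
t 12.10 tcp [ 0.4722 -0.1591  0.2651] xaxis [ 0.053 -0.029 -0.998] jaw deg 59.1 grip 10.5 F [ 1.  -0.5  0.3] j [-0.34  0.14  1.68 -0.01  1.26 -1.37]
scene 0 a [345. 245.] (np.int32(169), [344.44, 243.26])
scene 0 b [364. 244.] (np.int32(196), [364.02, 243.29])
scene 0 c [382. 242.] (np.int32(213), [382.86, 242.19])
scene 0 d [370. 187.] (np.int32(152), [370.17, 184.66])
scene 0 b2 [353. 189.] (np.int32(152), [370.17, 184.66])
scene 5 a [345. 245.] (np.int32(177), [344.6, 242.22])
scene 5 b [364. 244.] (np.int32(177), [344.6, 242.22])
scene 5 c [382. 242.] (np.int32(211), [383.02, 240.74])
scene 5 d [370. 187.] (np.int32(108), [371.75, 186.01])
scene 5 b2 [353. 189.] (np.int32(108), [371.75, 186.01])
scene now a [345. 245.] (np.int32(203), [344.99, 240.25])
scene now b [364. 244.] (np.int32(203), [344.99, 240.25])
scene now c [382. 242.] (np.int32(215), [383.29, 238.66])
scene now d [370. 187.] (np.int32(144), [369.65, 188.06])
scene now b2 [353. 189.] (np.int32(142), [353.04, 189.11])
side 0 a [310. 220.] (np.int32(180), [310.14, 218.65])
side 0 b [329. 224.] (np.int32(177), [328.9, 223.02])
side 0 c [348. 228.] (np.int32(183), [348.13, 227.1])
side 0 d [375. 189.] (np.int32(121), [374.58, 185.37])
side 0 b2 [357. 188.] (np.int32(121), [374.58, 185.37])
side 5 a [310. 220.] (np.int32(163), [310.09, 216.44])
side 5 b [329. 224.] (np.int32(195), [348.24, 224.03])
side 5 c [348. 228.] (np.int32(195), [348.24, 224.03])
side 5 d [375. 189.] (np.int32(121), [374.47, 187.67])
side 5 b2 [357. 188.] (np.int32(121), [374.47, 187.67])
side now a [310. 220.] (np.int32(182), [309.96, 213.53])
side now b [329. 224.] (np.int32(190), [348.28, 220.87])
side now c [348. 228.] (np.int32(190), [348.28, 220.87])
side now d [375. 189.] (np.int32(121), [374.4, 190.27])
side now b2 [357. 188.] (np.int32(119), [357.24, 187.17])
```

```bash
python3 - <<'E'
from h import *
m=imaging.camera_model("wrist"); K=np.array(m["K"])
def TT(p,r):
    W=np.eye(4); W[:3,:3]=R.from_rotvec(r).as_matrix(); W[:3,3]=p; return W@np.array(m["T_tool_cam"])
V=[((.5384,-.2868,.2992),(.409,1.498,-.423),(528.4,73.4)),((.5869,-.2097,.2403),(.416,1.489,-.434),(476.8,61.3)),((.4715,-.1589,.2662),(.408,1.467,-.431),(461.2,174.6))]
A=[];b=[]
for z in (.08,.10,.12,.14): print(z,[toz(px,z,K,TT(p,r))[:2].round(3).tolist() for p,r,px in V])
Tn=TT(*V[2][:2])
for z in (.085,.09,.1,.11): print("knob",z,toz((317.5,165.1),z,K,Tn).round(4))
print("barR",toz((196,167),.071,K,Tn).round(4),"barL",toz((334,165),.057,K,Tn).round(4))
o=np.array([.427,-.226]);v=np.array([.507,.862]); print((toz((317.5,165.1),.093,K,Tn)[:2]-o)@v)
im=cv2.imread("pics/w9.png")[140:200,290:350]; cv2.imwrite("pics/k9.png",cv2.resize(im,None,fx=8,fy=8))
E
```

```text
0.08 [[0.563, -0.001], [0.561, -0.005], [0.567, -0.008]]
0.1 [[0.558, -0.014], [0.558, -0.014], [0.557, -0.014]]
0.12 [[0.553, -0.026], [0.555, -0.024], [0.547, -0.02]]
0.14 [[0.548, -0.039], [0.552, -0.034], [0.537, -0.025]]
knob 0.085 [ 0.4602 -0.1593  0.085 ]
knob 0.09 [ 0.4592 -0.1586  0.09  ]
knob 0.1 [ 0.4572 -0.1572  0.1   ]
knob 0.11 [ 0.4553 -0.1558  0.11  ]
barR [ 0.3834 -0.2985  0.071 ] barL [ 0.4772 -0.1438  0.057 ]
0.07451308199952579
```

```bash
python3 - <<'E'
from h import *
m=imaging.camera_model("wrist"); K=np.array(m["K"])
W=np.eye(4); W[:3,:3]=R.from_rotvec((.408,1.467,-.431)).as_matrix(); W[:3,3]=(.4715,-.1589,.2662); T=W@np.array(m["T_tool_cam"])
for z in (0,.05,.09): print(z,[toz(p,z,K,T)[:2].round(3).tolist() for p in ((310,35),(345,95),(412,207))])
print(proj((.4836,-.126,.085),K,T),proj((.4836,-.126,.0),K,T))
E
```

```text
0 [[0.32, -0.087], [0.41, -0.084], [0.618, -0.074]]
0.05 [[0.328, -0.09], [0.408, -0.087], [0.592, -0.078]]
0.09 [[0.335, -0.092], [0.406, -0.09], [0.571, -0.082]]
[349.75005543 167.35916156] [344.57718922 153.93085023]
```

Call:
move_arm:
  translation:
    - [5,15,0]
    - [5,15,-20]
    - [0,0,-45]
    - [0,0,-45]
  roll: [0,0,0,0]
  grip: 1

```text
t: 12.6
tcp_pos: [0.4895, -0.1303, 0.1576]
ee_rot: [0.408, 1.453, -0.431]
ft_force: [-0.3, 0.7, -0.1]
grip_width: 0.008
```

```bash
python3 - <<'E'
from h import *
state(); im,K,T=grab("wrist","w10.png"); d=nets.search_frame("poise_knob","wrist")
for x in d[:2]: print(x, [toz(x["location"],z,K,T).round(4)[:2] for z in (.085,.093,.1)])
E
```

```text
t 12.60 tcp [ 0.4895 -0.1303  0.1576] xaxis [ 0.068 -0.034 -0.997] jaw deg 59.0 grip 0.7 F [-0.3  0.7 -0.1] j [-0.27  0.22  1.86 -0.02  0.99 -1.29]
{'location': [280.0, 196.6], 'p': 0.88} [array([ 0.4647, -0.1597]), array([ 0.4628, -0.1571]), array([ 0.4611, -0.1548])]
```

Call:
move_arm:
  translation:
    - [-5,1,-20]
    - [-5,1,-30]
    - [0,0,-16]
    - [0,0,-3]
  roll: [0,0,0,0]

```text
t: 13.1
tcp_pos: [0.4803, -0.1291, 0.0881]
ee_rot: [0.409, 1.46, -0.432]
ft_force: [-0.2, -0.3, -0.0]
grip_width: 0.01
```

```bash
python3 - <<'E'
from h import *
state(); im,K,T=grab("wrist","w10.png"); d=nets.search_frame("poise_knob","wrist")
for x in d[:2]: print(x, [toz(x["location"],z,K,T).round(4)[:2] for z in (.085,.093,.1)])
E
```

```text
t 13.10 tcp [ 0.4803 -0.1291  0.0881] xaxis [ 0.062 -0.032 -0.998] jaw deg 59.0 grip 0.9 F [-0.2 -0.3 -0. ] j [-0.28  0.29  1.97 -0.02  0.81 -1.29]
{'location': [273.1, 228.7], 'p': 0.92} [array([ 0.4551, -0.1526]), array([ 0.4524, -0.1492]), array([ 0.4501, -0.1462])]
```

View pics/w10.png

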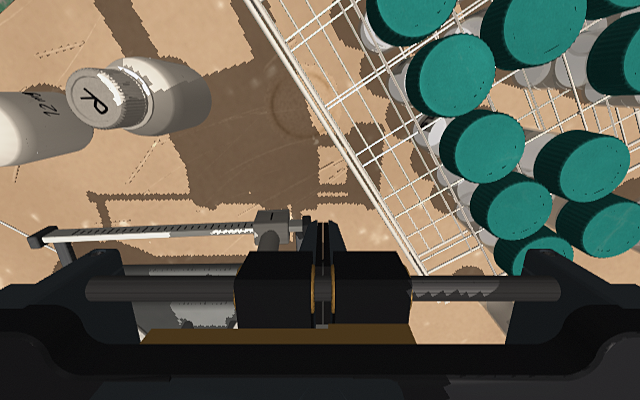

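Call:
move_arm:
  translation:
    - [-4,-7,0]
    - [-3,-5,0]
    - [-2,-4,0]
    - [-2,-4,0]
    - [-2,-4,0]
  roll: [0,0,0,0,0]

```text
t: 13.7
tcp_pos: [0.4706, -0.156, 0.0944]
ee_rot: [0.409, 1.449, -0.431]
ft_force: [0.4, 2.2, 0.6]
grip_width: 0.003
```

Call:
move_arm:
  translation:
    - [-2,-4,0]
    - [-2,-4,0]
    - [-2,-4,0]
    - [-2,-4,0]
    - [-2,-3,0]
  roll: [0,0,0,0,0]

```text
t: 14.2
tcp_pos: [0.4601, -0.1767, 0.0948]
ee_rot: [0.41, 1.447, -0.431]
ft_force: [0.3, 0.5, 1.4]
grip_width: 0.008
```

```bash
cat >> h.py <<'E'
REF=dict(a=((310,216),216.1),c=((348,223.5),223.4),d=((374.5,188),187.82),b2=((357,185),184.7))
def tilt(fn=None,n=1):
    """beam tilt from the cap rows in the side picture (0.035 rad per 1.22 px, left high = positive)"""
    for i in range(n):
        im,_,_=grab("side",fn); out={}
        for k,(q,r) in REF.items():
            B=min(blobs(im),key=lambda B:np.hypot(*(np.array(B[1])-q)))
            out[k]=(B[0],round((B[1][1]-r)*(1 if k in"ac" else -1)*.07/2.5,4))
        print(out)
def rel():
    s=robot.observe(); d=s["tcp_pos"][:2]-[.427,-.226]; print("u %.4f v %.4f"%(d@[.862,-.507],d@[.507,.862]))
E
python3 - <<'E'
from h import *
state(); rel(); tilt("s11.png",1)
grab("wrist","w11.png"); print(nets.search_frame("poise_knob","wrist")[:1])
E
```

```text
t 14.20 tcp [ 0.4601 -0.1767  0.0948] xaxis [ 0.074 -0.035 -0.997] jaw deg 58.9 grip 0.7 F [0.3 0.5 1.4] j [-0.39  0.27  1.98 -0.01  0.81 -1.41]
u 0.0035 v 0.0592
{'a': (np.int32(186), -0.0339), 'c': (np.int32(189), -0.0199), 'd': (np.int32(120), -0.0294), 'b2': (np.int32(118), -0.0232)}
[{'location': [297.6, 219.2], 'p': 0.56}]
```

Call:
move_arm:
  translation:
    - [-3,-4,-3]
    - [-3,-3,-3]
    - [-2,-3,0]
  roll: [0,0,0]

```text
t: 14.65
tcp_pos: [0.4522, -0.187, 0.0884]
ee_rot: [0.409, 1.447, -0.43]
ft_force: [1.7, 0.9, 1.1]
grip_width: 0.003
```

Call:
move_arm:
  translation:
    - [3,6,0]
    - [1,2,0]
    - [0,0,0]
    - [0,0,0]
    - [0,0,0]
  roll: [0,0,0,0,0]

```text
t: 15.15
tcp_pos: [0.4552, -0.1786, 0.0877]
ee_rot: [0.409, 1.449, -0.431]
ft_force: [-0.4, 0.2, -0.4]
grip_width: 0.002
```

```bash
python3 - <<'E'
from h import *
state(); rel()
for i in range(8):
    tilt("s12.png",1); [grab("scene") for _ in range(4)]
state()
E
```

```text
t 15.15 tcp [ 0.4552 -0.1786  0.0877] xaxis [ 0.072 -0.035 -0.997] jaw deg 59.0 grip 0.2 F [-0.4  0.2 -0.4] j [-0.39  0.27  2.   -0.01  0.79 -1.42]
u 0.0003 v 0.0552
{'a': (np.int32(196), -0.0258), 'c': (np.int32(192), -0.0062), 'd': (np.int32(120), -0.0148), 'b2': (np.int32(120), -0.0171)}
{'a': (np.int32(195), -0.0437), 'c': (np.int32(192), -0.0255), 'd': (np.int32(121), -0.0305), 'b2': (np.int32(118), -0.0277)}
{'a': (np.int32(193), -0.0434), 'c': (np.int32(192), -0.0238), 'd': (np.int32(121), -0.0305), 'b2': (np.int32(120), -0.0302)}
{'a': (np.int32(193), -0.0395), 'c': (np.int32(189), -0.0199), 'd': (np.int32(121), -0.0305), 'b2': (np.int32(117), -0.0227)}
{'a': (np.int32(192), -0.0389), 'c': (np.int32(191), -0.0196), 'd': (np.int32(120), -0.0294), 'b2': (np.int32(118), -0.0232)}
{'a': (np.int32(192), -0.0367), 'c': (np.int32(190), -0.0185), 'd': (np.int32(120), -0.0294), 'b2': (np.int32(119), -0.0221)}
{'a': (np.int32(192), -0.0367), 'c': (np.int32(191), -0.0188), 'd': (np.int32(120), -0.0294), 'b2': (np.int32(118), -0.0216)}
{'a': (np.int32(192), -0.0367), 'c': (np.int32(189), -0.0199), 'd': (np.int32(120), -0.0294), 'b2': (np.int32(117), -0.0227)}
t 17.15 tcp [ 0.4553 -0.1787  0.0877] xaxis [ 0.073 -0.035 -0.997] jaw deg 59.0 grip 0.9 F [ 0.8 -0.3 -0.2] j [-0.39  0.27  2.   -0.01  0.79 -1.42]
```

Call:
move_arm:
  translation:
    - [-4,-6,-1]
    - [-3,-5,0]
    - [-2,-4,0]
    - [-2,-4,0]
    - [-1,-2,0]
  roll: [0,0,0,0,0]

```text
t: 17.65
tcp_pos: [0.4426, -0.2011, 0.087]
ee_rot: [0.41, 1.448, -0.431]
ft_force: [0.3, 1.7, 0.8]
grip_width: 0.005
```

Call:
move_arm:
  translation:
    - [3,5,0]
    - [2,3,0]
    - [0,0,0]
  roll: [0,0,0]

```text
t: 17.95
tcp_pos: [0.4475, -0.1932, 0.0868]
ee_rot: [0.41, 1.448, -0.432]
ft_force: [1.0, 0.2, -0.1]
grip_width: 0.001
```

```bash
cat >> h.py <<'E'
def ecc(im,ref,q,w=13,h=14):
    g=lambda I:cv2.GaussianBlur(cv2.cvtColor(I,cv2.COLOR_RGB2GRAY),(3,3),0).astype(np.float32)
    x,y=int(q[0]),int(q[1]); W=np.eye(2,3,dtype=np.float32)
    t=g(ref)[y-h:y+h,x-w:x+w]
    try: cc,W=cv2.findTransformECC(t,g(im)[y-h-8:y+h+8,x-w-8:x+w+8],np.float32([[1,0,8],[0,1,8]]),cv2.MOTION_TRANSLATION,(3,200,1e-6))
    except cv2.error as e: return np.nan,0
    return W[1,2]-8,cc
def tilt2(fn=None,save=True):
    """tilt by registering cap patches with the pictures at the two stops (side9: -0.07, side0: +0.07)"""
    im=grab("side",fn)[0]; lo,hi=[cv2.imread("pics/side%s.png"%k)[:,:,::-1].copy() for k in "90"]
    for k,q in dict(a=(310,213),c=(348,221),d=(374,190),b2=(357,187)).items():
        x,c=ecc(im,lo,q); f,c2=ecc(hi,lo,q)
        print(k,"shift %.2f cc %.3f | full %.2f cc %.3f"%(x,c,f,c2), "tilt(14mm=4.95px) %.4f"%(-.07+abs(x)/4.95*.14))
E
python3 - <<'E'
from h import *
state(); rel()
for i in range(30): grab("scene")
tilt("s13.png"); tilt2("s13.png")
lo=cv2.imread("pics/side9.png")[:,:,::-1].copy(); im=cv2.imread("pics/s12.png")[:,:,::-1].copy()
for k,q in dict(a=(310,213),c=(348,221),d=(374,190),b2=(357,187)).items(): print("s12",k,ecc(im,lo,q))
state()
E
```

```text
t 17.95 tcp [ 0.4475 -0.1932  0.0868] xaxis [ 0.073 -0.035 -0.997] jaw deg 58.9 grip 0.1 F [ 1.   0.2 -0.1] j [-0.43  0.27  2.   -0.    0.79 -1.46]
u 0.0010 v 0.0386
{'a': (np.int32(197), -0.0162), 'c': (np.int32(192), 0.009), 'd': (np.int32(122), -0.0022), 'b2': (np.int32(121), -0.005)}
a shift 2.54 cc 0.719 | full 4.60 cc 0.782 tilt(14mm=4.95px) 0.0018
c shift 0.69 cc 0.567 | full nan cc 0.000 tilt(14mm=4.95px) -0.0506
d shift -2.32 cc 0.992 | full -4.70 cc 0.887 tilt(14mm=4.95px) -0.0045
b2 shift -2.06 cc 0.976 | full -4.08 cc 0.670 tilt(14mm=4.95px) -0.0118
s12 a (np.float32(1.5551958), 0.7796445807832213)
s12 c (np.float32(0.2266016), 0.804317322285528)
s12 d (np.float32(-1.4500113), 0.9961033316038141)
s12 b2 (np.float32(-1.2633219), 0.9895036536437899)
t 19.55 tcp [ 0.4472 -0.1936  0.0869] xaxis [ 0.073 -0.035 -0.997] jaw deg 58.8 grip 0.1 F [-0.7  0.6  0. ] j [-0.43  0.27  2.   -0.    0.79 -1.46]
```

```bash
python3 - <<'E'
from h import *
K,T,_=cam("side")
for p in ((.626,-.227),(.444,-.352)):
    print([proj((*p,z),K,T).round(2).tolist() for z in (.148,.155,.162)])
hi=cv2.imread("pics/side0.png")[:,:,::-1].copy()
for w,h in ((9,8),(11,10),(13,14)):
    for f in ("s12","s13","side9"):
        im=cv2.imread(f"pics/{f}.png")[:,:,::-1].copy(); lo=cv2.imread("pics/side9.png")[:,:,::-1].copy()
        print(w,f,"d vs hi %.2f %.3f"%ecc(im,hi,(374,185),w,h),"d vs lo %.2f %.3f"%ecc(im,lo,(374,190),w,h),"b2 lo %.2f %.3f"%ecc(im,lo,(357,187),w,h),"a hi %.2f %.3f"%ecc(im,hi,(310,218),w,h))
    
K,T,_=cam("wrist")
o=np.array([.535,-.2894]);u=np.array([.862,-.507]);v=np.array([.507,.862])
for z in (.06,.1,.139): print(z,[proj((*(o+x*u),z),K,T).round(0).tolist() for x in (.079,)])
E
```

```text
[[374.44, 193.27], [374.58, 190.86], [374.71, 188.44]]
[[310.33, 222.47], [310.3, 219.87], [310.27, 217.25]]
9 s12 d vs hi 3.13 0.976 d vs lo -1.77 0.988 b2 lo -1.57 0.985 a hi nan 0.000
9 s13 d vs hi 2.24 0.972 d vs lo -2.68 0.984 b2 lo -2.41 0.972 a hi -2.17 0.734
9 side9 d vs hi 4.68 0.977 d vs lo -0.24 0.991 b2 lo -0.21 0.994 a hi nan 0.000
11 s12 d vs hi 3.36 0.934 d vs lo -1.55 0.996 b2 lo -1.31 0.982 a hi -2.83 0.662
11 s13 d vs hi 2.44 0.927 d vs lo -2.43 0.994 b2 lo -2.07 0.961 a hi -2.05 0.654
11 side9 d vs hi 4.90 0.937 d vs lo -0.03 0.997 b2 lo -0.01 0.995 a hi -4.81 0.842
13 s12 d vs hi 3.21 0.891 d vs lo -1.45 0.996 b2 lo -1.26 0.990 a hi -2.35 0.593
13 s13 d vs hi 2.32 0.889 d vs lo -2.32 0.992 b2 lo -2.06 0.976 a hi -1.85 0.573
13 side9 d vs hi 4.74 0.888 d vs lo 0.02 0.999 b2 lo -0.02 0.998 a hi -4.41 0.788
0.06 [[288.0, 405.0]]
0.1 [[283.0, 452.0]]
0.139 [[277.0, 514.0]]
```

Call:
move_arm:
  translation:
    - [5,8,0]
    - [5,9,10]
    - [0,0,40]
    - [0,0,45]
    - [5,8,45]
  roll: [0,0,0,0,0]

```text
t: 20.05
tcp_pos: [0.4588, -0.1636, 0.2267]
ee_rot: [0.414, 1.464, -0.432]
ft_force: [1.8, -0.3, -1.0]
grip_width: 0.002
```

Call:
move_arm:
  translation:
    - [5,10,30]
    - [0,0,0]
  roll: [0,0]

```text
t: 20.25
tcp_pos: [0.468, -0.1522, 0.2665]
ee_rot: [0.412, 1.448, -0.43]
ft_force: [-0.1, -0.1, -0.4]
grip_width: 0.007
```

```bash
cat >> h.py <<'E'
o=np.array([.535,-.2894]);u=np.array([.862,-.507]);v=np.array([.507,.862])
def level(fn):
    for n in ("side","scene"):
        im=grab(n,f"{n}{fn}.png")[0]; K,T,_=cam(n)
        lo,hi=[cv2.imread(f"pics/{n}{k}.png")[:,:,::-1].copy() for k in "90"]
        for k,p,dz in (("d",(.626,-.227,.155),-1),("b2",(.5855,-.2032,.155),-1),("a",(.444,-.352,.155),1),("c",(.525,-.399,.155),1),("barR",(*(o-.125*u-.095*v),.064),1),("barM",(*(o-.125*u-.05*v),.064),.5)):
            q=proj(np.array(p)+[0,0,dz*.007],K,T); full=proj(np.array(p)-[0,0,dz*.007],K,T)[1]-q[1]
            r=[]
            for w in (9,11,13):
                x,c=ecc(im,lo,q,w,w); r+=[round(-.07+.14*x/full,4),round(c,3)]
                if k in "dac" or k=="barR":
                    y,c=ecc(hi,lo,q,w,w); r+=[("hi",round(-.07+.14*y/full,3))]
            print(n,k,q.round(0),"full %.2f"%full,r)
E
python3 - <<'E'
from h import *
state()
for i in range(10): grab("wrist")
level("14")
state()
E
```

```text
t 20.25 tcp [ 0.468  -0.1522  0.2665] xaxis [ 0.074 -0.033 -0.997] jaw deg 58.9 grip 0.6 F [-0.1 -0.1 -0.4] j [-0.33  0.11  1.71 -0.01  1.24 -1.36]
side d [374. 193.] full -4.83 [np.float64(-0.0004), 0.987, ('hi', np.float64(0.071)), np.float64(-0.0012), 0.995, ('hi', np.float64(0.07)), np.float64(0.0001), 0.997, ('hi', np.float64(0.069))]
side b2 [357. 190.] full -4.79 [np.float64(-0.0074), 0.981, np.float64(-0.0072), 0.971, np.float64(-0.0082), 0.973]
side a [310. 217.] full 5.22 [np.float64(-0.0051), 0.97, ('hi', np.float64(nan)), np.float64(-0.0075), 0.928, ('hi', np.float64(0.065)), np.float64(-0.0088), 0.911, ('hi', np.float64(0.055))]
side c [348. 225.] full 5.32 [np.float64(0.0289), 0.786, ('hi', np.float64(nan)), np.float64(0.0019), 0.669, ('hi', np.float64(nan)), np.float64(-0.0317), 0.646, ('hi', np.float64(nan))]
side barR [282. 242.] full 4.80 [np.float64(-0.0182), 0.956, ('hi', np.float64(0.025)), np.float64(-0.0276), 0.905, ('hi', np.float64(0.027)), np.float64(-0.034), 0.861, ('hi', np.float64(0.034))]
side barM [290. 235.] full 2.35 [np.float64(-0.0272), 0.786, np.fl
[... 505 characters left out ...]
oat64(-0.0253), 0.925, ('hi', np.float64(0.049))]
scene c [383. 241.] full 3.56 [np.float64(-0.002), 0.986, ('hi', np.float64(0.07)), np.float64(-0.0016), 0.993, ('hi', np.float64(0.071)), np.float64(-0.0064), 0.988, ('hi', np.float64(0.071))]
scene barR [314. 265.] full 3.16 [np.float64(-0.0103), 0.811, ('hi', np.float64(nan)), np.float64(-0.015), 0.843, ('hi', np.float64(nan)), np.float64(-0.0171), 0.883, ('hi', np.float64(nan))]
scene barM [313. 253.] full 1.60 [np.float64(-0.0933), 0.939, np.float64(-0.0046), 0.924, np.float64(-0.0043), 0.91]
t 20.85 tcp [ 0.4648 -0.1531  0.2604] xaxis [ 0.063 -0.03  -0.998] jaw deg 58.8 grip 0.7 F [ 0.4  0.1 -0.5] j [-0.34  0.12  1.71 -0.01  1.24 -1.36]
```

Call:
move_arm:
  translation:
    - [28,-5,0]
    - [36,-13,0]
    - [36,-13,0]
    - [36,-14,-10]
    - [0,0,0]
  roll: [0,0,0,0,0]

```text
t: 21.35
tcp_pos: [0.6044, -0.1998, 0.2493]
ee_rot: [0.415, 1.46, -0.433]
ft_force: [-1.7, 0.3, -0.3]
grip_width: 0.009
```

```bash
python3 - <<'E'
from h import *
state(); im,K,T=grab("wrist","w15.png")
q=proj((*(o+.08*u),.11),K,T); print(q)
x,y=max(int(q[0])-70,0),max(int(q[1])-60,0)
cv2.imwrite("pics/w15c.png",cv2.resize(im[y:y+110,x:x+145,::-1],None,fx=5.4,fy=5.4,interpolation=cv2.INTER_CUBIC))
E
```

```text
t 21.35 tcp [ 0.6044 -0.1998  0.2493] xaxis [ 0.062 -0.03  -0.998] jaw deg 58.7 grip 0.8 F [-1.7  0.3 -0.3] j [-0.33  0.36  1.41 -0.01  1.3  -1.36]
[229.68244595 235.10960292]
```

View pics/w15c.png

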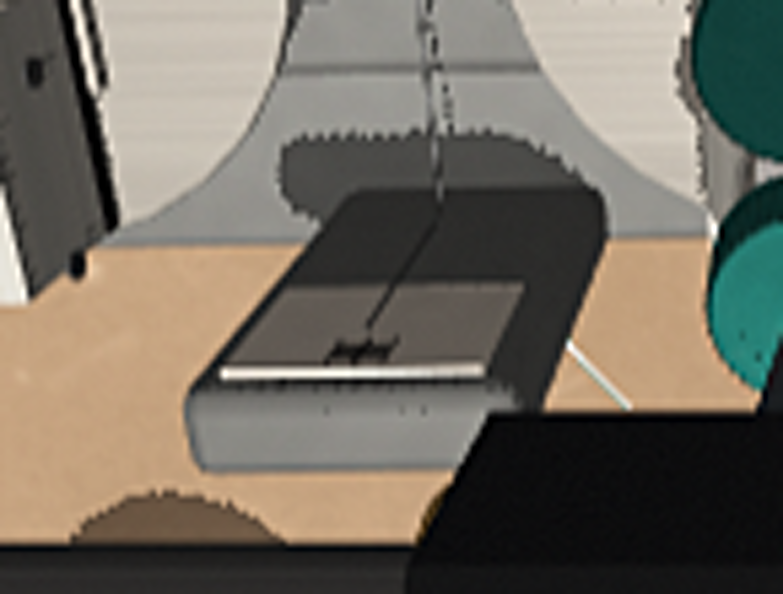

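Call:
move_arm:
  translation:
    - [-30,10,0]
    - [-40,10,0]
    - [-40,5,0]
    - [-35,0,0]
    - [0,0,-30]
  roll: [0,0,0,0,0]

```text
t: 21.9
tcp_pos: [0.4508, -0.1721, 0.2223]
ee_rot: [0.413, 1.456, -0.433]
ft_force: [1.5, -0.7, -0.3]
grip_width: 0.006
```

```bash
python3 - <<'E'
from h import *
for i in range(12): grab("wrist")
state(); rel(); level("16")
E
```

```text
t 22.50 tcp [ 0.4538 -0.1722  0.2187] xaxis [ 0.06  -0.028 -0.998] jaw deg 58.8 grip 0.3 F [ 0.4 -0.   0.5] j [-0.38  0.14  1.8  -0.    1.14 -1.41]
u -0.0041 v 0.0600
side d [374. 193.] full -4.83 [np.float64(-0.0007), 0.988, ('hi', np.float64(0.071)), np.float64(-0.0005), 0.995, ('hi', np.float64(0.07)), np.float64(-0.0004), 0.997, ('hi', np.float64(0.069))]
side b2 [357. 190.] full -4.79 [np.float64(-0.007), 0.981, np.float64(-0.0075), 0.971, np.float64(-0.0084), 0.973]
side a [310. 217.] full 5.22 [np.float64(-0.0064), 0.965, ('hi', np.float64(nan)), np.float64(-0.0085), 0.922, ('hi', np.float64(0.065)), np.float64(-0.0112), 0.905, ('hi', np.float64(0.055))]
side c [348. 225.] full 5.32 [np.float64(0.0296), 0.785, ('hi', np.float64(nan)), np.float64(0.0021), 0.668, ('hi', np.float64(nan)), np.float64(-0.0316), 0.645, ('hi', np.float64(nan))]
side barR [282. 242.] full 4.80 [np.float64(-0.0116), 0.94, ('hi', np.float64(0.025)), np.float64(-0.0198), 0.929, ('hi', np.float64(0.027)), np.float64(-0.0154), 0.909, ('hi', np.float64(0.034))]
side barM [290. 235.] full 2.35 [np.float64(0.
[... 367 characters left out ...]
), 0.993]
scene a [345. 243.] full 3.56 [np.float64(-0.0054), 0.96, ('hi', np.float64(nan)), np.float64(-0.009), 0.974, ('hi', np.float64(0.058)), np.float64(-0.0252), 0.926, ('hi', np.float64(0.049))]
scene c [383. 241.] full 3.56 [np.float64(-0.0014), 0.986, ('hi', np.float64(0.07)), np.float64(-0.0012), 0.993, ('hi', np.float64(0.071)), np.float64(-0.0067), 0.988, ('hi', np.float64(0.071))]
scene barR [314. 265.] full 3.16 [np.float64(0.0002), 0.934, ('hi', np.float64(nan)), np.float64(0.001), 0.943, ('hi', np.float64(nan)), np.float64(0.0092), 0.932, ('hi', np.float64(nan))]
scene barM [313. 253.] full 1.60 [np.float64(0.0324), 0.976, np.float64(0.1503), 0.956, np.float64(0.0656), 0.946]
```

```bash
python3 -c "
from h import *
state(); print(robot.hand_in())"
```

```text
t 22.60 tcp [ 0.4536 -0.1722  0.2186] xaxis [ 0.059 -0.028 -0.998] jaw deg 58.8 grip 0.6 F [-0.1  0.7 -1. ] j [-0.38  0.14  1.8  -0.    1.14 -1.41]
the job is handed in; nothing more can be done
None
```

I moved tube_b from the full bucket's middle socket into the other bucket's middle socket, so each bucket now holds two tubes. I then nudged the poise from about +72 mm to about +9 mm with the shut fingers, from the side. I handed in at 22.6 s with the gripper clear of everything.

- **Tube seating:** it came to a firm stop at the expected seated height, and its cap sits level with or slightly below tube_d's. The press force read 13 to 17 N for about 0.3 s at that stop. That is more than the 5 to 10 N the catch needs.
- **Level:** two checks after settling agreed. The cap positions that best recovered the known stop positions gave about -0.001 rad. Others gave -0.005 to -0.009 rad, but they were weaker fits or could not be checked against both stops. The readings on the bar itself were too poor to use. The pointer looked near the middle of the scale, but that view could not confirm it precisely.
- **Poise push:** the force during the nudges read about 2 N.
- **Surroundings:** I saw no contact with the bottles, rack, jar or other things. I did not measure their positions again at the end.
- **Tool tilt:** the tool crept to about 4° off vertical during the work. The finger stayed clear of the bar and sleeve.

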